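Hold the hardness tester's sprung cover at its mark

TASK

Take the brass reference slug out of the red pocket tray and seat it upright, fully down, in the round nest on the front deck of the blue hardness tester. Then lift the tester's sprung cover by its black bar until the white tab on its edge is level with the orange pointer, and finish holding the bar there, since the spring shuts the cover if you let go. Leave the steel slugs, the hammer and the wax tin where they are, and do not shift the orange pointer.

Things in the scene. Friction and masses are not known exactly. Their poses are not given: they have to be found in the camera images.
- tester: Blue bench hardness tester, fixed to the bench. Origin under the centre of its footprint on the bench; x points to its back, y to its left, z up (its front, -x, looks roughly at the robot). Front deck x -170 to -20 mm, y -130 to 130 mm, top 60 mm high; behind it the open-topped case x -20 to 160, y -110 to 110, 96 mm high, closed by the grey cover. The deck holds the nest.
- nest (a point): Centre of the floor of the nest: a round blind hole, 23 mm across and 12 mm deep, in the deck, within a white square outline; the deck's top is 12 mm above this point. It lies at tester x -130, y -80 mm, on the right of the deck seen from the robot. Axes as the tester's.
- brass_slug: Brass reference slug, an upright cylinder 20 mm in diameter and 36 mm tall, about 90 g; origin at the centre of its underside. Starts in a tray pocket, standing 24 mm out of it.
- steel_slug_a: Dark steel slug of the same size as the brass one, in another pocket; leave it.
- steel_slug_b: Second dark steel slug, same size, in another pocket; leave it.
- tray: Red pocket tray, 130 x 130 x 18 mm, fixed; origin under its centre. Four round pockets 23 mm across and 12 mm deep at x, y = +-35 mm (70 mm apart); three hold slugs, in any order.
- cover (a joint): Angle of the tester's grey cover, rad: 0 shut (level), growing as its front edge rises, limit 1.25. It turns about a level hinge along the tester's y axis at the back. A spring pulls it shut: about 1.0 N m in all (with its weight) when shut and 2.0 N m at 0.8 rad, i.e. about 5 to 9 N at the bar.
- cover_hinge (a point): Middle of the cover's hinge line, at tester x 155, y 0, 100 mm above the bench.
- cover_grip: The cover's black round lift bar, a sleeve 12 mm in diameter and 90 mm long along the tester's y axis, free to turn about its own axis, between two steel arms (8 mm wide, 49 mm either side of its middle) that hold it 45 mm in front of the cover's edge. Origin mid-bar, 220 mm from the hinge line, 100 mm above the bench when shut. Pinch it from above, a finger before and one behind.
- cover_tab (a point): Centre of the white tab (20 x 20 x 6 mm) on the left edge of the grey cover (8 mm thick), 155 mm from the hinge line and 120 mm left of its middle. Axes turn with the cover.
- pointer (a joint): Angle of the orange pointer, rad, about the same hinge line as the cover, 0.4 to 0.8; stiff, it stays where set. The cover is at its mark when the joint cover equals this value: then the white tab and the orange tab lie side by side at equal height.
- pointer_tip (a point): Centre of the orange tab (20 x 20 x 6 mm) at the pointer's end, 155 mm from the hinge line and 144 mm left of the tester's middle. It stands 160 to 215 mm above the bench: pass over or beside it. Axes turn with the pointer: x towards the hinge line.
- hammer: Hammer lying on the bench at the left; leave it.
- wax_tin: Small closed tin, 60 mm across and 55 mm tall, standing behind the tray; leave it.

How it is judged:
On the way, in this order (a step that is already met when the one before it is completed fails the run):
1. the brass slug stands seated in the nest, released (horizontal distance between brass_slug and nest below 0.004 m and z of brass_slug in the frame of nest between -0.003 and 0.003 m and angle between brass_slug's own z axis and vertical below 0.12 rad and contact force between the fingers and brass_slug below 0.1 N and linear speed of brass_slug below 0.03 m/s), for 0.2 s.
2. the cover is held by its bar at the orange pointer (angle between the x axis of cover_tab and the x axis of pointer_tip, either way round below 0.08 rad and value of joint cover above 0.25 rad and velocity of joint cover between -0.1 and 0.1 rad/s and contact force between the fingers and cover_grip above 1.5 N), for 0.3 s.
At the end, for the whole second after the job is handed in: The brass slug stands upright on the floor of the nest (within 4 mm sideways, 3 mm in height), untouched by the fingers; the fingers hold the bar (over 1.5 N) and the cover is still, within 0.08 rad of the orange pointer's angle (all of step 1 and all of step 2); the arm keeps its last pose, push and grip.
It fails at once if a steel slug was disturbed (over 10 mm) (distance of any of steel_slug_a, steel_slug_b from where it was at the start of the episode above 0.01 m).
It fails at once if the hammer or wax tin was moved (over 25 mm) (distance of any of hammer, wax_tin from where it was at the start of the episode above 0.025 m).
It fails at once if the orange pointer was shifted (over 8 mm) (distance of pointer_tip from where it was at the start of the episode above 0.008 m).
It also fails if it takes over 59 s, if anything falls off the work surface, if the arm or the gripper's body presses on something with over 40 N, if the wrist force passes 120 N, or if a joint passes its speed limit or range.

ROBOT

A 6-joint arm with a two-finger parallel gripper is mounted at the origin on the work surface. World frame = base frame: x ahead of the robot, y to its left, z up, the work surface at z = 0. Lengths are in m, angles in rad, forces in N, time in s.
With the tool pointing down it reaches from about 0.25 to 0.725 m from the base axis. Payload 4 kg.
Tool frame: the origin (TCP) lies midway between the tips of the shut fingers; the grasp point (between the pads) lies 19 mm behind it; z points along the fingers, y is the direction in which the jaws open and shut (so a half turn about z gives the same grasp; the last joint's range is limited). The gripper opens to 85 mm and grips with 20 to 120 N. Pads are 22 mm wide; open, the fingers measure 114 mm over their backs; the gripper's body (76 mm by 85 mm) begins 54 mm behind the grasp point. The pads swing forward as they close: fully open they stand 13 mm farther back than shut.
Start: joints at [1.112, 0.241, 0.005, 1.335, 0, 1.571], TCP at [0.221, 0.448, 0.231] pointing down, gripper open.
Joint ranges: [-2.72, 2.72], [-1.05, 1.87], [-1.09, 1.28], [-1.99, 2.15], [-1.42, 1.44], [-3.14, 3.14]. Speed limits (rad/s): [2.79, 2.79, 3.14, 3.14, 3.14, 3.14].

INTERFACE

Orientations are given as a unit quaternion [x, y, z, w].
In Python, from workcell import get_obs, camera, camera_model, job_done, masks_of gives the robot as it stands.
- The arm moves only by the tool jog_arm, never from a script. Its argument "deltas" is a list that holds one entry, the list of rows, each a list of 7 numbers: the shift along the tool's x, y, z in mm, then the turn, a rotation vector about the tool's x, y, z in degrees, then the finger opening in mm, from 0 to 85.4. A call has 1 to 5 rows; each row shifts and turns the pose as measured when the row begins, along the tool's axes as they then stand; what a row does not reach is not made up. A row lasts 1/10 s, in which the tool goes at most 50 mm and 8.59 degrees, less where a joint would pass 70% of its speed; a pose out of reach is approached as far as the arm can. A call with a gripper value outside its range is refused whole. The fingers move at their own pace and stop on an object; the grip force is fixed at half the most. Time passes only in rows, so rows that do not move let the fingers close. It gives the time, the measured TCP pose, the force and the opening at its end, in the units of the state.
- get_obs(): the state, without advancing time (a new reading comes with each control period).
- camera(name): name is "side" or "top" or "wrist"; returns the picture (384x512x3 uint8, red, green, blue); there is no depth.
- camera_model(name): a dict with "fovy" (degrees; the focal length in pixels is half the picture's height over the tangent of half this angle, whatever the lens; pixels are square), "cx", "cy" (the principal point, pixels), "k1" (the pictures are not rectified: a ray, as slopes to the right and down, at radius r is drawn at 1 + k1 r^2 times it, then the intrinsics apply), "pose" (4x4, takes a point from camera to world coordinates); the wrist camera has in their place "T_tool_cam" (4x4, takes a point from camera to tool coordinates, whose origin is the TCP and whose axes are the flange's). Camera axes: x right, y down, z forward; pixel columns grow to the right and rows downward; lengths in m; the calibration is good to about 2 mm. A picture is of the moment at which its call begins: read the wrist's pose just before it. camera_model takes no time and is no camera call.
- job_done(): hands the job in, once; it reports no verdict.
Trained networks look in the newest picture that a camera, given by its name, has taken for a name from the list of things; names that differ only in an ending like _2 or _b are one class to them, and where a whole thing is asked for, a point or a joint stands for the part that bears it (a point fixed in the world has none). Each returns a list of dicts, best first, with "conf" (0 to 1); they miss things now and then, are a little off and sometimes report something else, mostly with a low value. They report only what shows in the picture. A call takes as long as a camera call.
- masks_of(target, camera): "pixels" (384x512 bool, what is visible of it) and "at" ([column, row] in pixels, amid what is visible of it).
The state is a dict: "clock": time; "joint_pos": joint angles; "joint_vel": joint speeds; "tau": joint torques, N m; "eef_pos": TCP position; "tool_rot": TCP orientation; "ft_force": force on the tool from outside, world axes, zero at the start; "ft_torque": the same for the moment, N m; "grip_width": finger opening in m.
Only numpy, scipy, OpenCV 4.12 (cv2) and the standard library are available. Lean on these libraries where they do the work, as an engineer would, in place of code of your own. Each camera call takes 0.05 s, during which the arm holds its last target. There are 200 camera calls.

## Working session

There is one attempt and no reset: what is moved stays moved. The work goes in short steps, Python scripts to look and compute and a tool call to move; the robot and the scene stay as the last step left them, time stands still between calls to the robot, and variables do not carry over. Pictures are saved under pics/ and viewed, about 8 in all and at most 12, crops included, and the job is handed in when it is done.

Besides the shell and the picture viewer there is one more tool, called after ">>>" as a command line: name --argument value ..., lists and objects as JSON in quotes. jog_arm: Moves the arm, as the interface text tells. Its arguments: {"type":"object","properties":{"deltas":{"type":"array"}},"required":["deltas"]}

```bash
mkdir -p pics
python3 - <<'E'
from workcell import *
import cv2,numpy as np
o=get_obs();print(o)
ims=[]
for n in("side","top"):
    im=camera(n);ims.append(im);m=camera_model(n);print(n,m['fovy'],m['cx'],m['cy'],m['k1'],np.round(m['pose'],4).tolist())
    cv2.imwrite(f'pics/{n}0.png',im[:,:,::-1])
    for t in("brass_slug","tray","tester","cover_grip","cover_tab","pointer_tip","wax_tin","steel_slug_a"):
        for r in masks_of(t,n)[:3]: print(n,t,round(r['conf'],2),np.round(r['at'],1),r['pixels'].sum())
print(camera_model("wrist"))
E
ls
```

```text
{'clock': 0.0, 'joint_pos': array([1.11201905e+00, 2.41415405e-01, 3.72542332e-03, 1.33519500e+00,
       4.63464825e-06, 1.57078014e+00]), 'joint_vel': array([ 0.00049023, -0.00013976,  0.00015229, -0.00186564,  0.00025511,
        0.00110671]), 'tau': array([-6.69177371e-04, -3.72320938e+01,  2.52405864e+01,  1.70071644e-02,
        3.26249040e-05, -3.03201261e-06]), 'eef_pos': array([0.22114588, 0.44773322, 0.2304122 ]), 'tool_rot': array([ 2.27374218e-01,  9.73806898e-01, -1.01644191e-03, -2.39726073e-04]), 'ft_force': array([-0.39587827, -0.11969026,  0.31482284]), 'ft_torque': array([-0.03720666,  0.02783232,  0.04139255]), 'grip_width': 0.08554538348496438}
side 56.448392606015375 253.7496368137554 199.77526390017374 -0.09461588845771274 [[0.8859, -0.2371, 0.3987, 0.1871], [-0.4639, -0.4561, 0.7594, -0.7693], [0.0018, -0.8577, -0.5141, 0.6231], [0.0, 0.0, 0.0, 1.0]]
side brass_slug 0.41 [266.2 284. ] 113
side tray 0.81 [289.1 293.8] 2215
side tester 0.97 [241.7 201.7] 6986
side tester 0.21 [280.3 300.8] 124
side cover_tab 0.94 [256.2 179.6] 1990
side cover_tab 0.72 [308.  295.
[... 511 characters left out ...]
] 8258
top cover_grip 0.6 [216.5 168.2] 4002
top cover_grip 0.5 [218.  206.5] 125
top cover_tab 0.56 [218.5 166.3] 4000
top pointer_tip 0.53 [172.7 141.3] 122
top wax_tin 0.86 [334.3 173.6] 246
top steel_slug_a 0.46 [361.  229.6] 53
{'fovy': 63.96537179723229, 'cx': 260.5274392692068, 'cy': 189.44434677896734, 'k1': -0.06530361814863851, 'T_tool_cam': array([[-4.55505281e-04, -9.45302498e-01, -3.26194697e-01,
         8.39707043e-02],
       [ 9.99999840e-01, -5.40213634e-04,  1.69101734e-04,
        -7.29387836e-04],
       [-3.36067114e-04, -3.26194567e-01,  9.45302592e-01,
        -1.42101861e-01],
       [ 0.00000000e+00,  0.00000000e+00,  0.00000000e+00,
         1.00000000e+00]])}
pics
```

Run:
```python
import cv2,numpy as np
a=cv2.imread('pics/top0.png')[100:270,120:400];b=cv2.imread('pics/side0.png')[90:340,130:370]
cv2.imwrite('pics/topc.png',cv2.resize(a,None,fx=2.8,fy=2.8,interpolation=cv2.INTER_CUBIC))
cv2.imwrite('pics/sidec.png',cv2.resize(b,None,fx=2.4,fy=2.4,interpolation=cv2.INTER_CUBIC))
```

```text
(no output)
```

View pics/topc.png

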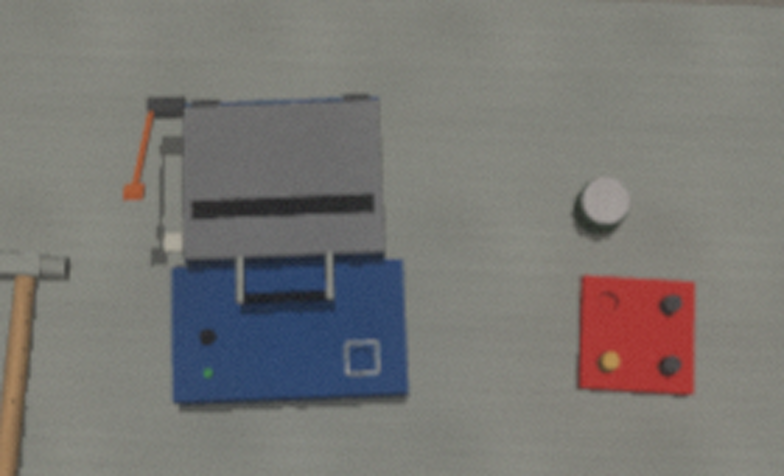

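View pics/sidec.png

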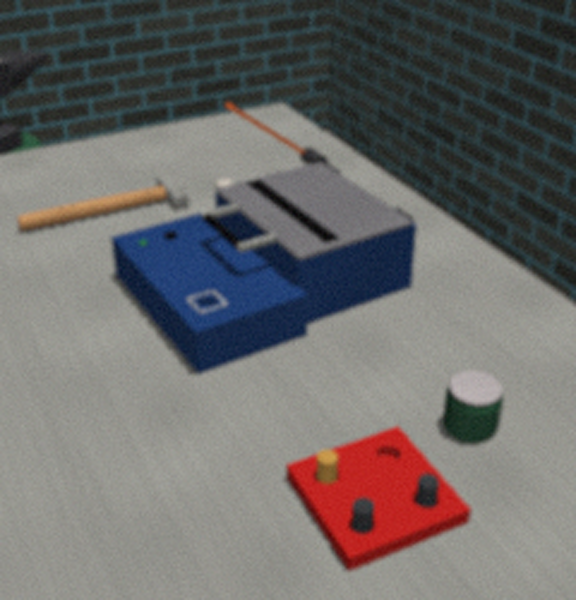

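The top crop shows the brass slug at (610,361), the steel slugs at (670,303) and (670,366), the nest outline centred at (362,358), the bar at about (286,298) and the orange tab at (134,191). The side crop agrees: the brass slug is at (327,467) and the orange tab at (231,106).

```bash
cat > h.py <<'E'
from workcell import *
import cv2,numpy as np
from scipy.optimize import least_squares
from scipy.spatial.transform import Rotation as R
def pose(n,o=None):
    m=camera_model(n)
    if n!="wrist": return m,np.array(m['pose'])
    o=o or get_obs();T=np.eye(4);T[:3,:3]=R.from_quat(o['tool_rot']).as_matrix();T[:3,3]=o['eef_pos']
    return m,T@m['T_tool_cam']
def f_(m): return 192/np.tan(np.radians(m['fovy']/2))
def proj(P,n,o=None):
    m,T=pose(n,o);p=(np.atleast_2d(P)-T[:3,3])@T[:3,:3];s=p[:,:2]/p[:,2:]
    return s*(1+m['k1']*(s**2).sum(1,keepdims=True))*f_(m)+[m['cx'],m['cy']]
def onplane(px,z,n,o=None):
    m,T=pose(n,o);d=(np.atleast_2d(px)-[m['cx'],m['cy']])/f_(m);s=d.copy()
    for _ in range(10): s=d/(1+m['k1']*(s**2).sum(1,keepdims=True))
    r=np.c_[s,np.ones(len(s))]@T[:3,:3].T
    return T[:3,3]+r*((z-T[2,3])/r[:,2])[:,None]
def tw(p,L):  # p=(x,y,yaw) local->world
    L=np.atleast_2d(L);c,s=np.cos(p[2]),np.sin(p[2])
    return np.c_[p[0]+c*L[:,0]-s*L[:,1],p[1]+s*L[:,0]+c*L[:,1],L[:,2]]
def ptip(a,y=.144): return [.155-.155*np.cos(a),y,.1+.155*np.sin(a)]
E
python3 - <<'E'
from h import *
top=lambda L:np.array(L)/2.8+[120,100]
side=lambda L:np.array(L)/2.4+[130,90]
L=[[-.17,.13,.06],[-.17,-.13,.06],[-.13,-.08,.06],[-.065,0,.1]]
ut=top([[174,402],[407,394],[362,358],[286,298]])
us=side([[115,240],[196,330],[207,301]]);Ls=[[-.17,.13,.06],[-.17,-.13,.06],[-.13,-.08,.06]]
pt=top([[134,191]]);ps=side([[231,106]])
def res(q): return np.r_[(proj(tw(q,L),"top")-ut).ravel(),(proj(tw(q,Ls),"side")-us).ravel(),(proj(tw(q,ptip(q[3])),"top")-pt).ravel(),(proj(tw(q,ptip(q[3])),"side")-ps).ravel()]
s=least_squares(res,[.5,.1,0,.6]);print('tester',s.x);print(np.round(s.fun,1))
q=s.x
print('nest',tw(q,[-.13,-.08,.048]),'bar',tw(q,[-.065,0,.1]),'tip',tw(q,ptip(q[3])))
T=top([[582,276],[694,282],[694,394],[578,387]]);Lt=np.array([[.065,.065,.018],[.065,-.065,.018],[-.065,-.065,.018],[-.065,.065,.018]])
t=least_squares(lambda q:(proj(tw(q,Lt),"top")-T).ravel(),[.4,-.3,0]);print('tray',t.x,np.round(t.fun,1))
print('pockets',tw(t.x,[[-.035,.035,.042],[-.035,-.035,.042],[.035,-.035,.042]]))
print(onplane(top([[610,358]]),.042,"top"), onplane(top([[605,200]]),.055,"top"))
print(onplane(side([[327,455]]),.042,"side"))
E
```

```text
tester [0.61089159 0.12661752 0.07765292 0.6802539 ]
[-0.3 -0.1  1.1 -1.2  0.4 -0.6 -0.  -0.7 -2.5 -1.5 -0.8  0.6 -0.6 -0.2
 -0.1 -0.1  1.1  0.8]
nest [[0.48748934 0.03677386 0.048     ]] bar [[0.54608747 0.12157515 0.1       ]] tip [[0.63411782 0.27285999 0.19749352]]
tray [ 0.5268404  -0.2761918  -0.02956458] [ 0.  -0.3 -0.1 -0.1 -0.3  0.1  0.4  0.2]
pockets [[ 0.49289031 -0.24017248  0.042     ]
 [ 0.49082109 -0.31014189  0.042     ]
 [ 0.5607905  -0.31221111  0.042     ]]
[[ 0.49596958 -0.24005942  0.042     ]] [[ 0.67507918 -0.23339769  0.055     ]]
[[ 0.49699604 -0.24200917  0.042     ]]
```

>>> jog_arm --deltas '[[[0, 0, 0, 0, 0, 8.5, 60], [0, 0, 0, 0, 0, 8.5, 60], [0, 0, 0, 0, 0, 8.5, 60], [0, 0, 0, 0, 0, 8.5, 60], [0, 0, 0, 0, 0, 8.5, 60]]]'

```text
clock: 1.4
eef_pos: [0.2214, 0.4483, 0.2314]
tool_rot: [0.57, 0.822, 0.0, -0.0]
ft_force: [0.7, 0.1, -0.3]
grip_width: 0.0599
```

>>> jog_arm --deltas '[[[0, 0, 0, 0, 0, 8.5, 60], [0, 0, 0, 0, 0, 8.5, 60], [-45, 18, 0, 0, 0, 0, 60], [-45, 18, 0, 0, 0, 0, 60], [-45, 18, 0, 0, 0, 0, 60]]]'

```text
clock: 1.9
eef_pos: [0.2831, 0.3187, 0.2303]
tool_rot: [0.684, 0.73, 0.001, -0.001]
ft_force: [1.3, 0.3, 0.5]
grip_width: 0.06
```

>>> jog_arm --deltas '[[[-45, 18, 0, 0, 0, 0, 50], [-45, 18, 0, 0, 0, 0, 50], [-45, 18, 0, 0, 0, 0, 50], [-45, 18, 0, 0, 0, 0, 50], [-45, 18, 0, 0, 0, 0, 50]]]'

```text
clock: 2.4
eef_pos: [0.3902, 0.0925, 0.2311]
tool_rot: [0.682, 0.731, 0.003, 0.001]
ft_force: [1.5, 1.8, -0.8]
grip_width: 0.05
```

>>> jog_arm --deltas '[[[-45, 18, 0, 0, 0, 0, 50], [-45, 18, 0, 0, 0, 0, 50], [-45, 18, 0, 0, 0, 0, 50], [-45, 18, 0, 0, 0, 0, 50], [-45, 18, 0, 0, 0, 0, 50]]]'

```text
clock: 2.9
eef_pos: [0.4974, -0.1337, 0.2325]
tool_rot: [0.683, 0.731, 0.006, 0.002]
ft_force: [1.0, 0.8, 0.4]
grip_width: 0.0498
```

>>> jog_arm --deltas '[[[-35, -4, 20, 0, 0, 0, 50], [-35, -4, 25, 0, 0, 0, 50], [-35, -4, 25, 0, 0, 0, 50], [0, 0, 20, 0, 0, 0, 50], [0, 0, 0, 0, 0, 0, 50]]]'

```text
clock: 3.4
eef_pos: [0.4968, -0.2513, 0.139]
tool_rot: [0.686, 0.728, 0.007, 0.005]
ft_force: [-0.5, 0.7, -0.6]
grip_width: 0.05
```

```bash
cat >> h.py <<'E'
def look(name):
    o=get_obs();im=camera("wrist");cv2.imwrite(f'pics/{name}.png',im[:,:,::-1])
    return o,im
def todelta(P,o,yaw=0.0777):
    "tool shift mm to TCP target P, and rotvec deg to upright pose with jaw azimuth yaw"
    Ro=R.from_quat(o['tool_rot']);d=Ro.inv().apply(np.array(P)-o['eef_pos'])*1000
    c,s=np.cos(yaw),np.sin(yaw);Rt=R.from_matrix(np.array([[-s,c,0],[c,s,0],[0,0,-1]]))
    return np.round(d,1),np.round((Ro.inv()*Rt).as_rotvec(degrees=True),2)
E
python3 - <<'E'
from h import *
o,im=look('w1');print(o['eef_pos'],o['tool_rot'])
for t in("brass_slug","steel_slug_a"):
    for r in masks_of(t,"wrist"):
        ys,xs=np.nonzero(r['pixels']);print(t,round(r['conf'],2),r['at'],r['pixels'].sum(),xs.min(),xs.max(),ys.min(),ys.max(),onplane(r['at'],.036,"wrist",o))
print(proj([[.494,-.24,.042],[.494,-.24,.018]],"wrist",o)); print(todelta([.494,-.24,.14],o))
E
```

```text
[ 0.49682543 -0.25127917  0.13904811] [0.68604294 0.72751118 0.00664603 0.00532949]
brass_slug 0.73 [257.6, 176.0] 654 247 271 158 190 [[ 0.49531351 -0.24046763  0.036     ]]
steel_slug_a 0.93 [254.6, 245.0] 649 242 263 231 263 [[ 0.49617137 -0.30524435  0.036     ]]
steel_slug_a 0.55 [328.2, 241.3] 104 319 335 236 248 [[ 0.5624072  -0.29840539  0.036     ]]
[[256.0767776  177.45973032]
 [255.98981598 169.66295188]]
(array([11.4, -2.1, -1. ]), array([ 0.97, -0.07, -1.09]))
```

View pics/w1.png

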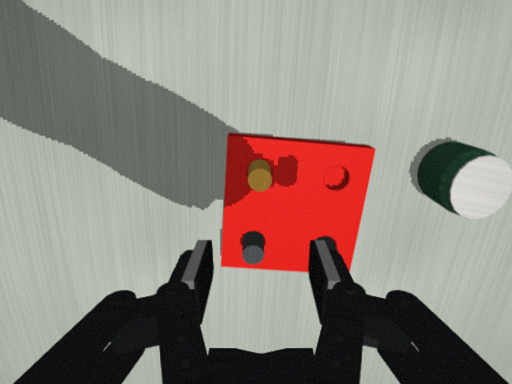

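The wrist view shows the brass slug's top face at about (260,181) and the empty pocket at (336,177). Steel slugs are at (253,250) and (327,243).

Run:
```python
from h import *
o=get_obs()
P=onplane([[260,181],[253,255]],.042,"wrist",o);print(P)
print(onplane([[229,134],[374,149],[351,272],[222,266]],.018,"wrist",o))
print(proj([.494,-.24,.018],"wrist",o))
print(todelta([*P[0][:2],.09],o))
```

```text
[[ 0.50088562 -0.24430115  0.042     ]
 [ 0.49877173 -0.31484361  0.042     ]]
[[ 0.47248546 -0.21067769  0.018     ]
 [ 0.6021002  -0.21632199  0.018     ]
 [ 0.60185909 -0.34534142  0.018     ]
 [ 0.46895578 -0.34366973  0.018     ]]
[[252.05393185 167.96989182]]
(array([ 6.8,  0.5, 53.2]), array([ 1.34,  0.15, -0.95]))
```

>>> jog_arm --deltas '[[[4, -2, 25, 0.6, 0, -0.5, 50], [4, -1, 25, 0.6, 0, -0.4, 50], [0, 0, 15, 0, 0, 0, 50], [0, 0, 0, 0, 0, 0, 50], [0, 0, 0, 0, 0, 0, 50]]]'

```text
clock: 4.05
eef_pos: [0.505, -0.2418, 0.0872]
tool_rot: [0.676, 0.737, 0.003, 0.011]
ft_force: [-0.0, 0.3, 0.1]
grip_width: 0.0499
```

Run:
```python
from h import *
o,im=look('w2');print(o['eef_pos'],o['tool_rot'],o['joint_vel'].round(3))
cv2.imwrite('pics/w2c.png',cv2.resize(im[100:320,130:390,::-1],None,fx=2.5,fy=2.5,interpolation=cv2.INTER_CUBIC))
for r in masks_of("brass_slug","wrist"):
    ys,xs=np.nonzero(r['pixels']);print(round(r['conf'],2),r['at'],xs.min(),xs.max(),ys.min(),ys.max())
for P in([.494,-.24],[.498,-.2425],[.501,-.244]): print(P,((proj([[*P,.042],[*P,.018]],"wrist",o)-[130,100])*2.5).round().tolist())
```

```text
[ 0.50498333 -0.24179059  0.08718038] [0.67629424 0.73655146 0.0027091  0.01052168] [ 0.014 -0.008  0.003  0.005  0.002 -0.001]
0.91 [248.7, 207.7] 233 261 186 227
[0.494, -0.24] [[283.0, 280.0], [286.0, 247.0]]
[0.498, -0.2425] [[298.0, 290.0], [299.0, 256.0]]
[0.501, -0.244] [[308.0, 295.0], [309.0, 261.0]]
```

View pics/w2c.png

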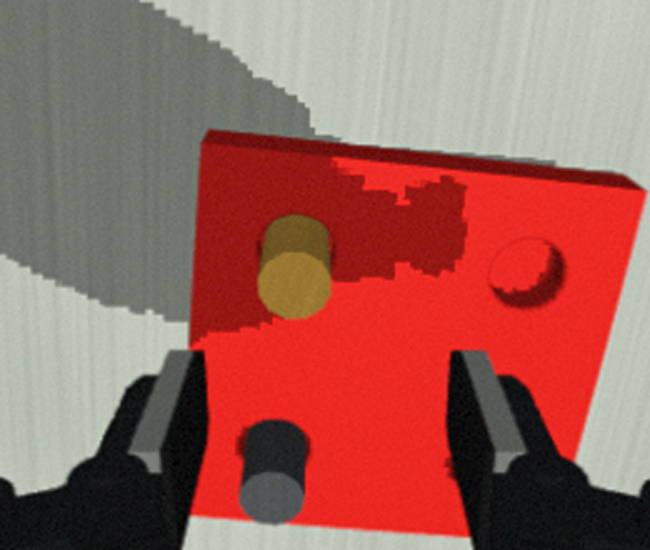

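Brass top face is at crop (295,286), which puts the slug near (0.497, -0.2415). The tool is 8 mm too far in x.

Run:
```python
from h import *
o=get_obs();print(onplane(np.array([[295,286]])/2.5+[130,100],.042,"wrist",o));print(todelta([.497,-.2415,.06],o))
```

```text
[[ 0.4973076  -0.24199195  0.042     ]]
(array([ 1.7, -8.4, 27.1]), array([1.07, 0.69, 0.4 ]))
```

>>> jog_arm --deltas '[[[1, -5, 10, 0.6, 0.4, 0.2, 50], [1, -3, 10, 0.5, 0.3, 0.2, 50], [0, 0, 5, 0, 0, 0, 50], [0, 0, 0, 0, 0, 0, 50]]]'

```text
clock: 4.55
eef_pos: [0.4979, -0.2416, 0.0628]
tool_rot: [0.679, 0.734, 0.0, 0.001]
ft_force: [-0.2, 1.0, -0.8]
grip_width: 0.0501
```

Run:
```python
from h import *
o=get_obs();print(o['eef_pos']);print(todelta([.4975,-.2418,.022],o))
```

```text
[ 0.49793522 -0.24160594  0.06278512]
(array([-0.1, -0.5, 40.8]), array([ 0.1 ,  0.07, -0.03]))
```

>>> jog_arm --deltas '[[[0, 0, 15, 0, 0, 0, 50], [0, 0, 14, 0, 0, 0, 50], [0, 0, 9, 0, 0, 0, 50], [0, 0, 2, 0, 0, 0, 50]]]'

```text
clock: 4.95
eef_pos: [0.4984, -0.2424, 0.0215]
tool_rot: [0.68, 0.734, 0.0, 0.001]
ft_force: [0.1, 0.8, 0.5]
grip_width: 0.0501
```

Run:
```python
from h import *
o=get_obs();print(o['eef_pos'],o['ft_force']);print(todelta([.4975,-.2418,.022],o))
```

```text
[ 0.49837331 -0.24238025  0.02153596] [0.08045199 0.78958533 0.46694119]
(array([ 0.6, -0.8, -0.5]), array([ 0.14,  0.1 , -0.09]))
```

>>> jog_arm --deltas '[[[0, -1, 0, 0, 0, 0, 30], [0, 0, 0, 0, 0, 0, 15], [0, 0, 0, 0, 0, 0, 10], [0, 0, 0, 0, 0, 0, 10], [0, 0, 0, 0, 0, 0, 10]]]'

```text
clock: 5.45
eef_pos: [0.498, -0.2429, 0.0228]
tool_rot: [0.68, 0.733, 0.001, 0.002]
ft_force: [0.4, 0.2, -0.6]
grip_width: 0.018
```

>>> jog_arm --deltas '[[[0, 0, -5, 0, 0, 0, 10], [0, 0, -10, 0, 0, 0, 10], [0, 0, -15, 0, 0, 0, 10], [0, 0, -20, 0, 0, 0, 10], [0, 0, -20, 0, 0, 0, 10]]]'

```text
clock: 5.95
eef_pos: [0.4955, -0.2416, 0.0944]
tool_rot: [0.68, 0.734, -0.0, -0.001]
ft_force: [-0.3, -1.2, -1.1]
grip_width: 0.0179
```

>>> jog_arm --deltas '[[[25, 1, -25, 0, 0, 0, 10], [40, 2, -25, 0, 0, 0, 10], [45, 2, -15, 0, 0, 0, 10], [45, 2, 0, 0, 0, 0, 10], [35, 2, 0, 0, 0, 0, 10]]]'

```text
clock: 6.45
eef_pos: [0.4945, -0.0514, 0.1706]
tool_rot: [0.684, 0.73, 0.003, 0.006]
ft_force: [0.1, -0.1, -0.8]
grip_width: 0.0179
```

>>> jog_arm --deltas '[[[0, 0, 0, 0, 0, 0, 10], [0, 0, 0, 0, 0, 0, 10], [0, 0, 0, 0, 0, 0, 10]]]'

```text
clock: 6.75
eef_pos: [0.4949, -0.0474, 0.1738]
tool_rot: [0.681, 0.732, 0.005, 0.008]
ft_force: [-0.1, 0.1, -1.1]
grip_width: 0.018
```

Run:
```python
from h import *
o,im=look('w3');print(o['eef_pos'],o['tool_rot'],o['grip_width'])
cv2.imwrite('pics/w3b.png',cv2.resize(im[:,:,::-1],None,fx=1.56,fy=1.56,interpolation=cv2.INTER_CUBIC))
q=[0.61089159,0.12661752,0.07765292]
print((proj(tw(q,[[-.13,-.08,.06],[-.17,-.13,.06],[-.065,0,.1]]),"wrist",o)*1.56).round(1).tolist())
for r in masks_of("brass_slug","wrist")[:2]: print(r['conf'],r['at'])
```

```text
[ 0.49485346 -0.04738916  0.17379894] [0.68088234 0.73233587 0.00494489 0.0076791 ] 0.017990869855788922
[[400.4, 128.3], [326.8, 226.5], [565.3, -81.8]]
0.78 [259.4, 257.6]
```

View pics/w3b.png

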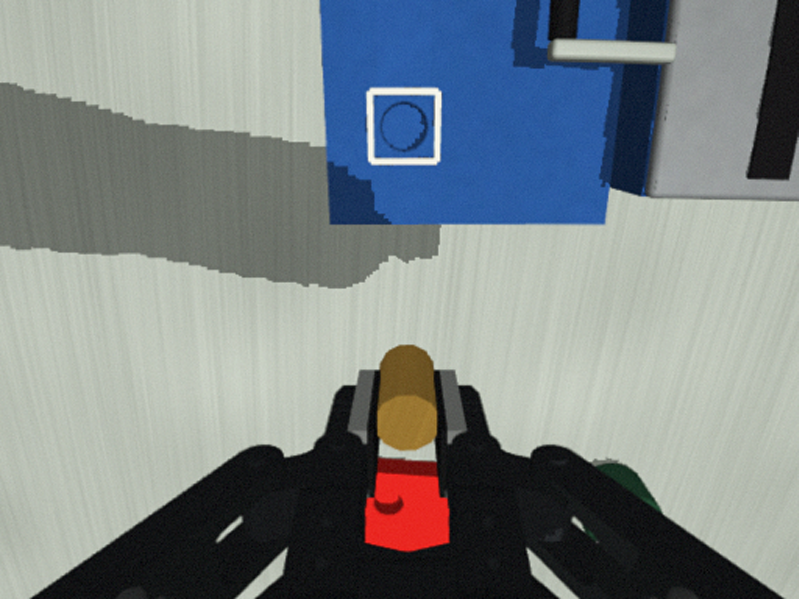

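The slug is held upright, with its top face at (407,422). The nest outline is centred at (404,126), 4 px from the prediction.

Run:
```python
from h import *
o=get_obs()
n=onplane(np.array([[404,126]])/1.56,.06,"wrist",o)[0];print('nest',n)
# slug top centre in tool frame, depth z=-.020
s=onplane(np.array([[407,422]])/1.56,o['eef_pos'][2]+.020,"wrist",o)[0]
print('slug off tool mm',(R.from_quat(o['tool_rot']).inv().apply(s-o['eef_pos'])*1000).round(1))
for z in(.018,.020,.022,.024):
    Ro=R.from_quat(o['tool_rot']);P=[[0,0,-z],[0,.010,-z],[.010,0,-z],[-.010,0,-z],[-.010,0,.036-z]]
    print(z,(proj(o['eef_pos']+Ro.apply(P),"wrist",o)*1.56).round().tolist())
print(todelta([n[0],n[1],.12],o))
```

```text
nest [0.48928651 0.03740958 0.06      ]
slug off tool mm [  1.5  -0.  -20. ]
0.018 [[407.0, 423.0], [440.0, 422.0], [407.0, 394.0], [407.0, 450.0], [407.0, 391.0]]
0.02 [[407.0, 426.0], [441.0, 426.0], [407.0, 397.0], [407.0, 454.0], [407.0, 393.0]]
0.022 [[407.0, 430.0], [441.0, 430.0], [407.0, 401.0], [407.0, 458.0], [407.0, 396.0]]
0.024 [[407.0, 434.0], [441.0, 434.0], [407.0, 405.0], [407.0, 462.0], [407.0, 399.0]]
(array([85.8, -0.4, 53.1]), array([ 0.99,  0.26, -0.36]))
```

>>> jog_arm --deltas '[[[35, 0, 10, 0.5, 0.1, -0.2, 10], [35, 0, 20, 0.5, 0.1, -0.2, 10], [14, 0, 20, 0, 0, 0, 10], [0, 0, 20, 0, 0, 0, 10], [0, 0, 0, 0, 0, 0, 10]]]'

```text
clock: 7.35
eef_pos: [0.4913, 0.0317, 0.1012]
tool_rot: [0.684, 0.73, -0.0, 0.001]
ft_force: [-0.8, 0.0, -0.5]
grip_width: 0.0177
```

Run:
```python
from h import *
o=get_obs();print(o['eef_pos']);print(todelta([.489,.0362,.086],o))
```

```text
[0.4913157  0.03165832 0.10123576]
(array([ 4.7, -2. , 15.2]), array([ 0.08,  0.14, -0.7 ]))
```

>>> jog_arm --deltas '[[[4, -1.5, 10, 0, 0, -0.5, 10], [1, -0.5, 5, 0, 0, -0.2, 10], [0, 0, 0, 0, 0, 0, 10], [0, 0, 0, 0, 0, 0, 10]]]'

```text
clock: 7.75
eef_pos: [0.4904, 0.0342, 0.0867]
tool_rot: [0.681, 0.733, 0.0, 0.002]
ft_force: [-0.7, 0.1, -0.3]
grip_width: 0.0176
```

Run:
```python
from h import *
o,im=look('w4');print(o['eef_pos'],todelta([.489,.0362,.086],o))
cv2.imwrite('pics/w4c.png',cv2.resize(im[120:310,150:370,::-1],None,fx=3.2,fy=3.2,interpolation=cv2.INTER_CUBIC))
a=np.linspace(0,2*np.pi,5)[:4]
cr=lambda P,n:((proj(P,"wrist",o)-[150,120])*3.2).round().tolist()
print('outline px for candidates',[cr([[x,y,.06]],0) for x,y in((.489,.0374),(.4875,.0368))])
Ro=R.from_quat(o['tool_rot'])
print('slug bottom centre/edges',cr(o['eef_pos']+Ro.apply([[.001,0,.016],[.001,.01,.016],[.011,0,.016]]),0),'top',cr(o['eef_pos']+Ro.apply([[.001,0,-.02]]),0))
```

```text
[0.49041311 0.03420385 0.08671082] (array([ 2.1, -1.3,  0.7]), array([ 0.18,  0.16, -0.23]))
outline px for candidates [[[348.0, 332.0]], [[340.0, 334.0]]]
slug bottom centre/edges [[355.0, 369.0], [410.0, 369.0], [355.0, 319.0]] top [[355.0, 485.0]]
```

View pics/w4c.png

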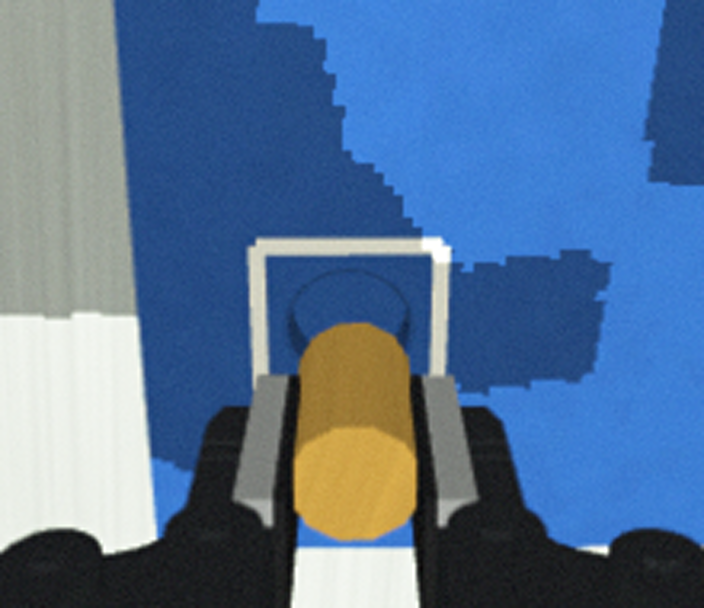

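The hole rim spans columns 290–410 with its far edge at row 270. The slug's far bottom edge is at (355,322), so the slug is a little right of and short of the hole.

Run:
```python
from h import *
o=get_obs();Ro=R.from_quat(o['tool_rot'])
w=lambda u,z:onplane(np.array([u])/3.2+[150,120],z,"wrist",o)[0]
ax=Ro.apply([1,0,0])
h=w([350,270],.06)-ax*.0115; print('hole',h, w([290,318],.06),w([410,318],.06))
for zb in(.015,.016,.017):
    s=w([355,322],o['eef_pos'][2]-zb)-ax*.010; print('slug',s,'delta tool',(Ro.inv().apply(h-s)*1000).round(1))
st=w([355,485],o['eef_pos'][2]+.02);print('slug by top',st,(Ro.inv().apply(h-st)*1000).round(1))
print(todelta([.4893,.0372,.07],o))
```

```text
hole [0.48940059 0.03846191 0.06003301] [0.47800214 0.03941821 0.06      ] [0.50050878 0.04103697 0.06      ]
slug [0.49052828 0.03498381 0.07183047] delta tool [ 3.6 -0.9 11.8]
slug [0.49056728 0.03451937 0.07083047] delta tool [ 4.  -0.9 10.8]
slug [0.49060628 0.03405494 0.06983047] delta tool [ 4.5 -0.9  9.8]
slug by top [0.49034803 0.03521569 0.10680177] [ 3.4 -0.9 46.8]
(array([ 3.1, -1. , 16.8]), array([ 0.2 ,  0.16, -0.23]))
```

>>> jog_arm --deltas '[[[3.7, -1, 3, 0.2, 0.1, 0, 10], [0, 0, 0, 0, 0, 0, 10], [0, 0, 0, 0, 0, 0, 10]]]'

```text
clock: 8.1
eef_pos: [0.4903, 0.0379, 0.085]
tool_rot: [0.681, 0.732, 0.001, 0.001]
ft_force: [1.1, -1.0, -1.3]
grip_width: 0.0178
```

Run:
```python
from h import *
o=get_obs();print(o['eef_pos']);print(todelta([.4894,.0380,.074],o))
```

```text
[0.49032582 0.03794238 0.08497713]
(array([ 0.1, -0.9, 11. ]), array([ 0.16,  0.05, -0.26]))
```

>>> jog_arm --deltas '[[[0, -0.8, 5, 0, 0, 0, 10], [0, 0, 4, 0, 0, 0, 10], [0, 0, 2, 0, 0, 0, 10], [0, 0, 0, 0, 0, 0, 10]]]'

```text
clock: 8.5
eef_pos: [0.4895, 0.038, 0.0731]
tool_rot: [0.681, 0.733, 0.001, 0.001]
ft_force: [-1.3, 0.2, -0.6]
grip_width: 0.0178
```

Run:
```python
from h import *
o,im=look('w5');print(o['eef_pos'],o['ft_force'],todelta([.4894,.0380,.064],o))
cv2.imwrite('pics/w5c.png',cv2.resize(im[120:310,150:370,::-1],None,fx=3.2,fy=3.2,interpolation=cv2.INTER_CUBIC))
```

```text
[0.48949362 0.03803171 0.07312209] [-1.25118161  0.23135727 -0.63928046] (array([-0. , -0.1,  9.1]), array([ 0.17,  0.06, -0.24]))
```

View pics/w5c.png

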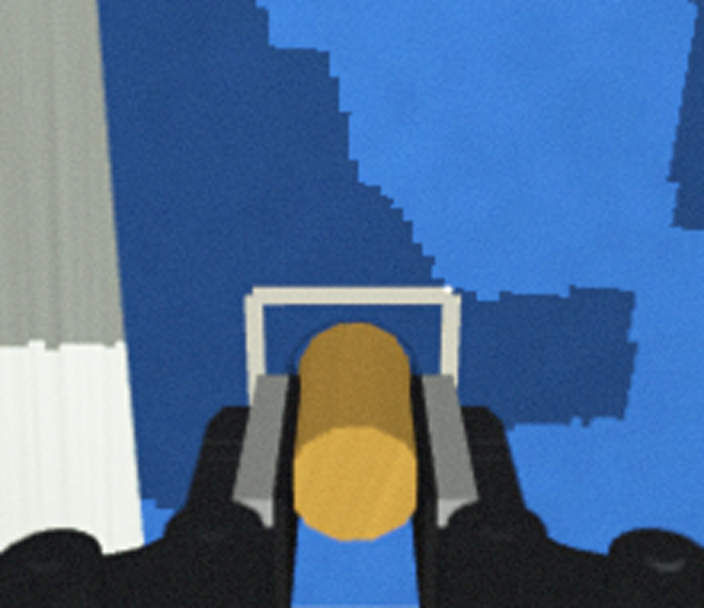

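Slug and rim are nearly concentric, centred at columns 355 and 353.5. Going down gently.

>>> jog_arm --deltas '[[[-0.4, -0.2, 3, 0, 0, 0, 10], [0, 0, 3, 0, 0, 0, 10], [0, 0, 0, 0, 0, 0, 10]]]'

```text
clock: 8.85
eef_pos: [0.4895, 0.0376, 0.0668]
tool_rot: [0.681, 0.733, 0.001, 0.001]
ft_force: [0.5, 0.5, -0.2]
grip_width: 0.0179
```

>>> jog_arm --deltas '[[[0, 0, 2, 0, 0, 0, 10], [0, 0, 1, 0, 0, 0, 10], [0, 0, 0, 0, 0, 0, 10]]]'

```text
clock: 9.15
eef_pos: [0.4896, 0.0375, 0.0638]
tool_rot: [0.681, 0.733, 0.001, 0.002]
ft_force: [-0.8, -0.2, -0.8]
grip_width: 0.0178
```

>>> jog_arm --deltas '[[[0, 0, 1, 0, 0, 0, 10], [0, 0, 0, 0, 0, 0, 10]]]'

```text
clock: 9.35
eef_pos: [0.4898, 0.0376, 0.064]
tool_rot: [0.681, 0.733, 0.001, 0.002]
ft_force: [0.1, 0.3, -1.1]
grip_width: 0.0177
```

>>> jog_arm --deltas '[[[0, 0, 0, 0, 0, 0, 24], [0, 0, 0, 0, 0, 0, 32], [0, 0, 0, 0, 0, 0, 40], [0, 0, 0, 0, 0, 0, 40]]]'

```text
clock: 9.75
eef_pos: [0.4906, 0.0376, 0.0643]
tool_rot: [0.681, 0.733, 0.002, 0.002]
ft_force: [-0.0, -0.1, 0.2]
grip_width: 0.0398
```

>>> jog_arm --deltas '[[[0, 0, -10, 0, 0, 0, 40], [0, 0, -20, 0, 0, 0, 40], [0, 0, -25, 0, 0, 0, 40], [0, 0, -30, 0, 0, 0, 40], [0, 0, -10, 0, 0, 0, 40]]]'

```text
clock: 10.25
eef_pos: [0.4883, 0.0375, 0.1625]
tool_rot: [0.681, 0.733, 0.0, 0.001]
ft_force: [1.3, 1.2, -0.3]
grip_width: 0.0398
```

Run:
```python
from h import *
o,im=look('w6');print(o['eef_pos'],o['tool_rot'])
cv2.imwrite('pics/w6b.png',cv2.resize(im[:,:,::-1],None,fx=1.56,fy=1.56,interpolation=cv2.INTER_CUBIC))
q=[0.61089159,0.12661752,0.07765292]
print('bar ends',(proj(tw(q,[[-.065,-.045,.1],[-.065,.045,.1]]),"wrist",o)*1.56).round().tolist())
for x,y in((.4894,.038),): print('slug top/deck-level expected',(proj([[x,y,.084],[x,y,.06]],"wrist",o)*1.56).round().tolist())
```

```text
[0.48829442 0.03752744 0.16246355] [6.80658593e-01 7.32600440e-01 2.66365292e-05 6.88693945e-04]
bar ends [[552.0, 249.0], [571.0, 23.0]]
slug top/deck-level expected [[409.0, 309.0], [409.0, 293.0]]
```

View pics/w6b.png

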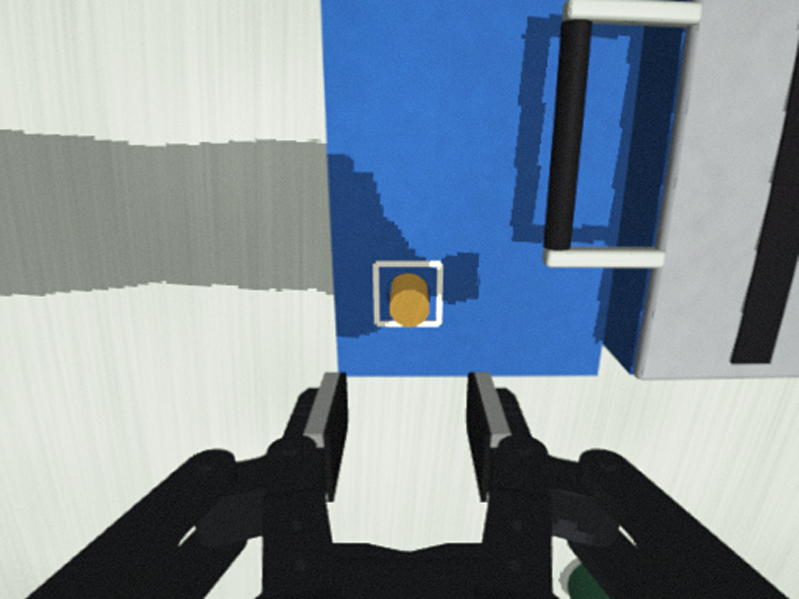

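The slug stands in the nest with its top at (410,307), against (409,309) expected when seated. The bar runs from (558,248) to (577,20).

Run:
```python
from h import *
o=get_obs();e=onplane(np.array([[558,248],[577,20]])/1.56,.1,"wrist",o);d=e[1]-e[0]
b=e.mean(0);yaw=np.arctan2(-d[0],d[1]);print(e,b,yaw,np.linalg.norm(d));print(todelta([*b[:2],.14],o,yaw))
q=[.6127,.1272,.0777]
m=masks_of("pointer_tip","top")
print(tw(q,[-.065,0,.1]),tw(q,[-.13,-.08,.06]))
```

```text
[[0.55257835 0.07718686 0.1       ]
 [0.5453131  0.16776154 0.1       ]] [0.54894573 0.1224742  0.1       ] 0.08004145589908562 0.09086559481756251
(array([80.2, 66.4, 22.9]), array([ 0.11,  0.05, -0.38]))
[[0.54789611 0.12215458 0.1       ]] [[0.48930197 0.03735053 0.06      ]]
```

>>> jog_arm --deltas '[[[30, 25, 0, 0, 0, 0, 40], [30, 25, 0, 0, 0, 0, 40], [20, 16, 10, 0, 0, 0, 40], [0, 0, 10, 0, 0, 0, 40], [0, 0, 0, 0, 0, 0, 40]]]'

```text
clock: 10.85
eef_pos: [0.5457, 0.1231, 0.1338]
tool_rot: [0.682, 0.732, -0.004, -0.002]
ft_force: [-0.1, -0.3, -1.2]
grip_width: 0.0401
```

Run:
```python
from h import *
o=get_obs();print(o['eef_pos'],todelta([.5485,.1223,.081],o))
```

```text
[0.54570047 0.12309917 0.13382072] (array([-0.8,  3.2, 52.8]), array([-0.53,  0.16, -0.4 ]))
```

>>> jog_arm --deltas '[[[-0.5, 3, 10, -0.5, 0.1, -0.3, 40], [0, 0, 18, 0, 0, 0, 40], [0, 0, 17, 0, 0, 0, 40], [0, 0, 6, 0, 0, 0, 40], [0, 0, 0, 0, 0, 0, 40]]]'

```text
clock: 11.35
eef_pos: [0.5432, 0.118, 0.0783]
tool_rot: [0.681, 0.732, -0.005, -0.002]
ft_force: [-0.3, -0.4, 0.2]
grip_width: 0.0403
```

Run:
```python
from h import *
o=get_obs();print(o['eef_pos'],o['ft_force'],todelta([.5485,.1223,.081],o))
```

```text
[0.54316194 0.11800699 0.07832182] [-0.29289204 -0.44804406  0.24017135] (array([ 3.9,  5.6, -2.7]), array([-0.53,  0.2 , -0.3 ]))
```

>>> jog_arm --deltas '[[[3, 5, -3, -0.5, 0, 0, 36], [0, 0, 0, 0, 0, 0, 20], [0, 0, 0, 0, 0, 0, 4], [0, 0, 0, 0, 0, 0, 4], [0, 0, 0, 0, 0, 0, 4]]]'

```text
clock: 11.85
eef_pos: [0.5482, 0.1207, 0.0835]
tool_rot: [0.681, 0.732, -0.001, 0.002]
ft_force: [0.0, -0.7, -3.3]
grip_width: 0.0099
```

Run:
```python
from h import *
o=get_obs();print(o['eef_pos'],o['ft_force'],o['grip_width'],todelta([.5485,.1223,.081],o))
q=[.6127,.1272,.0777]
for a in(.1,.2,.3,.4,.5,.6,.68): 
    print(a,(tw(q,[.155-.22*np.cos(a),0,.1+.22*np.sin(a)])-tw(q,[-.065,0,.1]))[0].round(4)*1000)
```

```text
[0.54821528 0.12071872 0.08348011] [ 0.03629693 -0.67096369 -3.26382471] 0.00987427391896724 (array([1.6, 0.4, 2.5]), array([ 0.06,  0.21, -0.36]))
0.1 [ 1.1  0.1 22. ]
0.2 [ 4.4  0.3 43.7]
0.3 [ 9.8  0.8 65. ]
0.4 [17.3  1.3 85.7]
0.5 [ 26.9   2.1 105.5]
0.6 [ 38.3   3.  124.2]
0.68 [ 48.8   3.8 138.3]
```

>>> jog_arm --deltas '[[[0, 0, -11, 0, 0, 0, 4], [0, 1, -11, 0, 0, 0, 4], [0, 1.5, -11, 0, 0, 0, 4], [0, 2, -11, 0, 0, 0, 4], [0, 0, 0, 0, 0, 0, 4]]]'

```text
clock: 12.35
eef_pos: [0.5532, 0.1211, 0.1304]
tool_rot: [0.681, 0.732, -0.001, 0.002]
ft_force: [0.2, -0.1, -5.3]
grip_width: 0.01
```

```bash
cat >> h.py <<'E'
def cov(o,h=.019):
    q=[.6127,.1272,.0777];g=o['eef_pos']+R.from_quat(o['tool_rot']).apply([0,0,-h]);d=g-tw(q,[.155,0,.1])[0]
    x=d@[np.cos(q[2]),np.sin(q[2]),0];return np.arctan2(d[2],-x),np.hypot(d[2],x)
E
python3 - <<'E'
from h import *
o=get_obs();print(o['eef_pos'],o['ft_force'],o['grip_width'],cov(o),todelta(o['eef_pos'],o))
E
```

```text
[0.55318544 0.12108516 0.13038714] [ 0.20676122 -0.14717557 -5.32601385] 0.01004204990390634 (np.float64(0.22597584469013166), np.float64(0.2204208841442776)) (array([0., 0., 0.]), array([ 0.02,  0.25, -0.36]))
```

>>> jog_arm --deltas '[[[0, 2.3, -11, 0, 0, 0, 4], [0, 3, -11, 0, 0, 0, 4], [0, 3.7, -11, 0, 0, 0, 4], [0, 4.5, -11, 0, 0, 0, 4], [0, 0, 0, 0, 0, 0, 4]]]'

```text
clock: 12.85
eef_pos: [0.5679, 0.1222, 0.1748]
tool_rot: [0.681, 0.732, -0.002, 0.002]
ft_force: [2.0, -0.1, -9.5]
grip_width: 0.0099
```

Run:
```python
from h import *
o=get_obs();print(o['eef_pos'],o['ft_force'],o['grip_width'],cov(o),cov(o,.0165),todelta(o['eef_pos'],o))
```

```text
[0.56788493 0.12216248 0.1748472 ] [ 1.98601225 -0.05702685 -9.48956355] 0.009865834424011517 (np.float64(0.4385908511215075), np.float64(0.22099107972388474)) (np.float64(0.428300849081443), np.float64(0.21994064611103875)) (array([0., 0., 0.]), array([ 0.01,  0.28, -0.37]))
```

>>> jog_arm --deltas '[[[0, 4.7, -10, 0, 0, 0, 4], [0, 5.3, -10, 0, 0, 0, 4], [0, 6, -10, 0, 0, 0, 4], [0, 4, -6, 0, 0, 0, 4], [0, 0, 0, 0, 0, 0, 4]]]'

```text
clock: 13.35
eef_pos: [0.5838, 0.1233, 0.2043]
tool_rot: [0.681, 0.732, -0.007, -0.003]
ft_force: [0.7, -0.0, -9.1]
grip_width: 0.0098
```

Run:
```python
from h import *
o=get_obs();print(o['eef_pos'],o['ft_force'],o['grip_width'],cov(o),cov(o,.0165))
q=[.6127,.1272,.0777]
for n,c in(("side",(210,110,120,90)),("top",(140,110,120,90))):
    im=camera(n);u,v,w,h=c;cv2.imwrite(f'pics/f_{n}.png',im[:,:,::-1])
    print(n,'orange@',[(a,((proj(tw(q,ptip(a)),n)[0]-[u,v])*5).round().tolist()) for a in(.55,.6,.65,.7,.75)])
    print(n,'white@',[(a,((proj(tw(q,ptip(a,.12)),n)[0]-[u,v])*5).round().tolist()) for a in(.55,.6,.65,.7)])
    im=cv2.resize(im[v:v+h,u:u+w,::-1],None,fx=5,fy=5,interpolation=cv2.INTER_CUBIC);cv2.imwrite(f'pics/g_{n}.png',im)
cv2.imwrite('pics/g.png',cv2.resize(np.hstack([cv2.imread('pics/g_side.png'),cv2.imread('pics/g_top.png')]),None,fx=2/3,fy=2/3))
```

```text
[0.58382399 0.12329158 0.2042698 ] [ 7.28633778e-01 -6.71828941e-03 -9.10686400e+00] 0.009848682210915238 (np.float64(0.5907423916011438), np.float64(0.22131468397478915)) (np.float64(0.5812093460059995), np.float64(0.21996348791985365))
side orange@ [(0.55, [74.0, 150.0]), (0.6, [79.0, 140.0]), (0.65, [85.0, 130.0]), (0.7, [91.0, 120.0]), (0.75, [98.0, 110.0])]
side white@ [(0.55, [91.0, 162.0]), (0.6, [97.0, 151.0]), (0.65, [102.0, 141.0]), (0.7, [109.0, 131.0])]
top orange@ [(0.55, [144.0, 314.0]), (0.6, [142.0, 304.0]), (0.65, [140.0, 294.0]), (0.7, [137.0, 283.0]), (0.75, [135.0, 272.0])]
top white@ [(0.55, [186.0, 312.0]), (0.6, [184.0, 303.0]), (0.65, [182.0, 292.0]), (0.7, [180.0, 281.0])]
```

View pics/g.png

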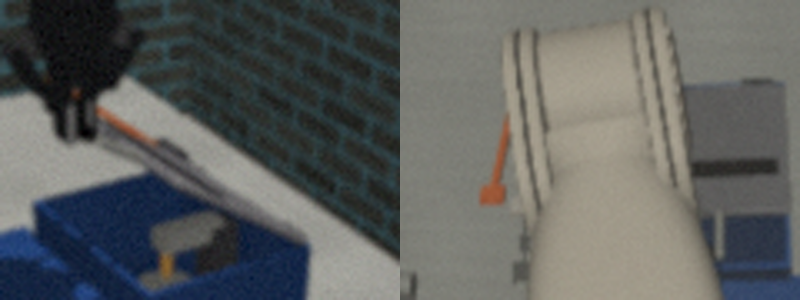

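The top crop shows the orange tab at (492,195), which fits about 0.655 rad. In the side view the gripper hides both tabs. I'll triangulate the tab from the starting pictures.

Run:
```python
from h import *
q=[.6127,.1272,.0777]
C={}
for n,c in(("top",(168,168)),("side",(226,134))):
    im=cv2.imread(f'pics/{n}0.png').astype(int);u,v=c
    w=im[v-9:v+10,u-9:u+10];m=(w[...,2]-w[...,0]>50)
    ys,xs=np.nonzero(m);print(n);print('\n'.join(''.join('#' if k else '.' for k in r) for r in m))
    C[n]=c
```

```text
top
.........###.......
.........###.......
.........##........
.........##........
.........##........
........###........
.......#####.......
.....########......
.....#######.......
.....#######.......
.....#######.......
.....#######.......
.........#.........
...................
...................
...................
...................
...................
...................
side
...................
...................
...................
...................
...................
...................
...................
........#..........
.......####........
.......####........
........#####......
..........####.....
............####...
..............###..
...............####
.................##
...................
...................
...................
```

Run:
```python
from h import *
q=[.6127,.1272,.0777]
ut,us=np.array([167,168.2]),np.array([225.9,133.8])
f=lambda P:np.r_[proj(P,"top")[0]-ut,proj(P,"side")[0]-us]
s=least_squares(f,[.634,.273,.197]);P=s.x;print(P,s.fun.round(2))
h=tw(q,[.155,.144,.1])[0];d=P-h;x=-(d@[np.cos(q[2]),np.sin(q[2]),0]);print('angle',np.arctan2(d[2],x),'r',np.hypot(x,d[2]))
for qq in([.6127,.1272,.0777],[.6109,.1266,.0777]):
    s=least_squares(lambda a:f(tw(qq,ptip(a[0]))),[.6]);print(s.x,s.fun.round(1))
# whole tab outline projection in the side view for candidate angles
for a in(.6,.65,.7):
    c=[[.155-r*np.cos(a)+0,.144+y,.1+r*np.sin(a)] for r in(.145,.165) for y in(-.01,.01)]
    print(a,(proj(tw(q,c),"side")-[217,125]).round(1).tolist(),(proj(tw(q,c),"top")-[159,159]).round(1).tolist())
```

```text
[0.63167854 0.27452533 0.20164784] [-0.15  0.39  0.49 -0.1 ]
angle 0.6841278309292173 r 0.16083586595491595
[0.67310517] [ 0.7 -0.4  1.7  1.3]
[0.68360855] [ 0.8 -0.2  1.5  1. ]
0.6 [[12.5, 15.1], [9.7, 13.2], [8.0, 12.8], [5.2, 11.0]] [[13.2, 9.4], [6.3, 9.7], [12.5, 14.1], [5.5, 14.4]]
0.65 [[13.6, 13.1], [10.7, 11.3], [9.3, 10.6], [6.4, 8.8]] [[12.8, 7.5], [5.9, 7.8], [12.0, 11.9], [5.0, 12.2]]
0.7 [[14.7, 11.3], [11.9, 9.5], [10.6, 8.5], [7.7, 6.7]] [[12.4, 5.5], [5.4, 5.8], [11.5, 9.5], [4.5, 9.9]]
```

All estimates fall between 0.655 and 0.684, so I take 0.67. The cover is at about 0.585, so it needs roughly +11 mm in x and +15 mm in z.

>>> jog_arm --deltas '[[[0, 4, -6, 0, 0, 0, 4], [0, 4, -6, 0, 0, 0, 4], [0, 3, -4, 0, 0, 0, 4], [0, 0, 0, 0, 0, 0, 4]]]'

```text
clock: 13.85
eef_pos: [0.5936, 0.124, 0.2182]
tool_rot: [0.681, 0.732, -0.01, -0.005]
ft_force: [0.5, 0.4, -9.5]
grip_width: 0.0097
```

Run:
```python
from h import *
o=get_obs();print(o['eef_pos'],o['ft_force'],o['grip_width'],cov(o),cov(o,.0165),o['joint_vel'].round(3),todelta(o['eef_pos'],o))
```

```text
[0.59356736 0.12399522 0.21815304] [ 0.47534318  0.43294287 -9.49531157] 0.009723504391954577 (np.float64(0.6677285137361516), np.float64(0.22149146285462276)) (np.float64(0.6586584382622069), np.float64(0.21999440400564985)) [ 0.001  0.003 -0.005  0.003  0.     0.001] (array([0., 0., 0.]), array([-1.21,  0.38, -0.34]))
```

>>> jog_arm --deltas '[[[0, 0, 0, 0, 0, 0, 4], [0, 0, 0, 0, 0, 0, 4], [0, 0, 0, 0, 0, 0, 4], [0, 0, 0, 0, 0, 0, 4], [0, 0, 0, 0, 0, 0, 4]]]'

```text
clock: 14.35
eef_pos: [0.5932, 0.124, 0.2177]
tool_rot: [0.681, 0.732, -0.01, -0.005]
ft_force: [0.6, -0.3, -10.4]
grip_width: 0.0103
```

Run:
```python
from h import *
q=[.6127,.1272,.0777]
o=get_obs();print(o['eef_pos'],o['ft_force'],o['grip_width'],cov(o),cov(o,.0165))
im=camera("side")[90:240,160:310,::-1];im=cv2.resize(im,None,fx=4,fy=4,interpolation=cv2.INTER_CUBIC)
for a in(.57,.67,.77):
    p=lambda r,y:tuple(((proj(tw(q,[.155-r*np.cos(a),y,.1+r*np.sin(a)]),"side")[0]-[160,90]+.5)*4).astype(int).tolist())
    print(a,p(.175,-.11),p(.22,-.049),p(.155,.144))
    cv2.circle(im,p(.175,-.11),2,(0,255,0) if a==.67 else (0,0,255),-1)
print('slug top',(proj([.4893,.0378,.084],"side")[0]-[160,90]+.5)*4)
cv2.imwrite('pics/fin.png',im)
```

```text
[0.59320063 0.12398722 0.21771206] [  0.57899317  -0.28760942 -10.43834801] 0.010277968593204683 (np.float64(0.6651899770833309), np.float64(0.22149240456360772)) (np.float64(0.6560964485460354), np.float64(0.2200023482945462))
0.57 (413, 302) (321, 252) (262, 199)
0.67 (425, 280) (336, 225) (271, 182)
0.77 (440, 259) (354, 198) (282, 167)
slug top [224.75168592 473.10170389]
```

View pics/fin.png

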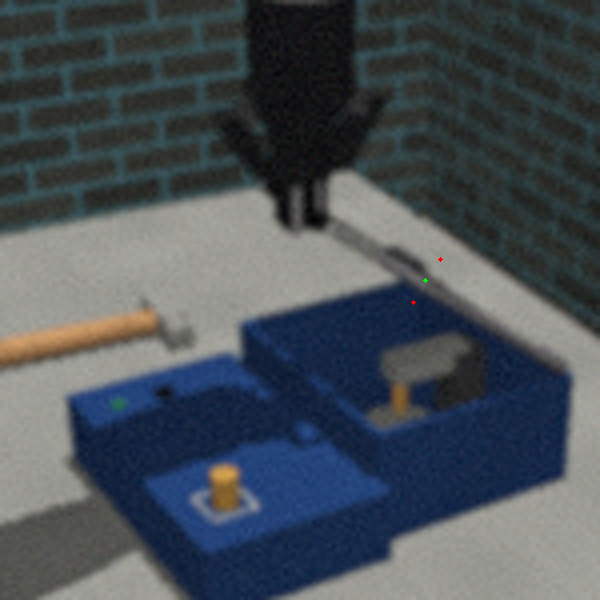

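The green marker for 0.67 rad lies on the cover's front right corner at (425,280). The slug stands in the nest at (225,470).

```bash
python3 -c "
from workcell import *
print(job_done());o=get_obs();print(o['clock'],o['grip_width'],o['ft_force'])"
```

```text
the job is handed in; nothing more can be done
None
the job is handed in; nothing more can be done
```

I moved the brass slug from the tray to the nest and released it. I then lifted the cover by its bar to the pointer and handed the job in at about 14.4 s, still holding the bar. No verdict was reported.

- **Slug:** it stands upright in the nest. In the wrist picture its top was within about 2 px of where it should be when fully seated. I felt no floor contact before releasing it, so the full depth is judged from the pictures only.
- **Cover:** it is at about 0.66 rad by the arm's pose, and the side picture agrees with 0.67. The cover was still, with about 10 N of spring load on the tool and the fingers closed on the bar.
- **Pointer:** I estimated it at about 0.67 rad. The estimates ran from 0.655 to 0.684, all inside the 0.08 tolerance. At the end the gripper hid both tabs, so I could not compare them side by side.
- **Other objects:** nothing I did came near the steel slugs, hammer or wax tin, but I made no final measurement of them. The pointer was last seen in its place just before the final lift.

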